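Make up the oil-change and brake-job kits on the workshop bench

ROBOT

A 6-joint arm with a two-finger parallel gripper is mounted at the origin on the work surface. World frame = base frame: x ahead of the robot, y to its left, z up, the work surface at z = 0. Lengths are in m, angles in rad, forces in N, time in s.
With the tool pointing down it reaches from about 0.35 to 0.875 m from the base axis. Payload 4.2 kg.
Tool frame: the origin (TCP) lies at the very end of the fingers, on their centre line; the grasp point (between the pads) lies 19 mm behind it; x points along the fingers, z is the direction in which the jaws open and shut, and the axes are right-handed (so a half turn about x gives the same grasp; the last joint's range is limited). The gripper opens to 85 mm and grips with 20 to 120 N. Pads are 22 mm wide; open, the fingers measure 114 mm over their backs; the gripper's body (76 mm by 85 mm) begins 54 mm behind the grasp point. The pads swing forward as they close: fully open they stand 13 mm farther back than shut.
Start: joints at [-1.041, 0.385, 0.008, 0, -1.194, -0.259], TCP at [0.167, -0.602, 0.231] pointing down, gripper open.
Joint ranges: [-3.14, 3.14], [-1.21, 2.06], [-1.07, 1.41], [-3.16, 2.05], [-2.99, -0.16], [-3.1, 3.1]. Speed limits (rad/s): [2.79, 2.79, 3.14, 3.14, 3.14, 3.14].

INTERFACE

Orientations are given as a rotation vector (axis times angle).
In Python, from cell import ctrl gives the robot as it stands. The module is installed in compiled form; this text tells all that it offers.
- The arm moves only by the tool step_arm, never from a script. Its argument "motion" is a list of rows, each a list of 5 numbers: the shift along the tool's x, y, z in units of 0.75 m (1.0 is 0.75 m), then the turn about the tool's x in units of 2 pi rad (1.0 is 2 pi rad), then the gripper command: -1 is shut, 1 is fully open, values between are in proportion. In form: [[dx, dy, dz, spin, jaw], ...]. A call has 1 to 5 rows; each row shifts and turns the commanded pose from where the row before left it, along the tool's axes as they then stand; what a row does not reach is not made up. A row lasts 1/8 s, in which the tool goes at most 62.5 mm and 10.7 degrees, less where a joint would pass 70% of its speed; a pose out of reach is approached as far as the arm can. A call with a number of a shift or a turn outside -1 to 1 is refused whole. A call with a gripper value outside its range is refused whole. The fingers move at their own pace and stop on an object; "squeeze" is the grip in N (left out, the last holds). Time passes only in rows, so rows that do not move let the fingers close. It gives the time, the measured TCP pose, the force and the opening at its end, in the units of the state.
- ctrl.state(): the state, without advancing time (a new reading comes with each control period).
- ctrl.grab_frame(name): name is "side" or "top"; returns a dict with "color" (420x560x3 uint8, red, green, blue), "depth" (420x560 float32, m along the optical axis (not along the pixel's ray), 0 where there is no reading), "K" (3x3 intrinsics, pixels), "position" and "attitude" of the camera in the world. Camera axes: x right, y up, looking along -z (the intrinsics and any distortion apply to the point x, -y, -z); pixel columns grow to the right and rows downward; lengths in m; the calibration is good to about 2 mm. A picture is of the moment at which its call begins.
- ctrl.close_job(): hands the job in, once; it reports no verdict.
The state is a dict: "time_s": time; "qpos": joint angles; "qvel": joint speeds; "tau": joint torques, N m; "position": TCP position; "tcp_rot": TCP orientation; "ft_force": force on the tool from outside, world axes, zero at the start; "wrist_torque": the same for the moment, N m; "gripper_width": finger opening in m.
Only numpy, scipy, OpenCV 4.12 (cv2) and the standard library are available. Lean on these libraries where they do the work, as an engineer would, in place of code of your own. Each camera call takes 0.05 s, during which the arm holds its last target. There are 200 camera calls.

TASK

Make up two job kits from the stock on the bench: the orange oil filter, the black socket and the brass drain plug go in the blue tray, and the white spray can with the red cap and the yellow carton go in the red tray. Each part stands upright on the floor of a compartment of its own, any compartment of its tray. Leave the white fuel filter and the silver socket standing where they are.

Things in the scene. Friction and masses are not known exactly. Their poses are not given: they have to be found in the camera images.
- blue_tray: The blue kit tray. Fixed to the bench. 86 mm (its x) by 250 mm (its y), with three square compartments in a row along its y, parted by two black dividers, each 78 by 78 mm inside, centred at y = -82, 0 and +82 mm (x = 0); walls and dividers 4 mm thick, their tops 12 mm above the bench; compartment floor 4 mm above the bench. Origin: centre of the underside, on the bench; z up. It starts empty.
- red_tray: The red kit tray. Fixed to the bench. 86 mm (its x) by 250 mm (its y), with three square compartments in a row along its y, parted by two black dividers, each 78 by 78 mm inside, centred at y = -82, 0 and +82 mm (x = 0); walls and dividers 4 mm thick, their tops 12 mm above the bench; compartment floor 4 mm above the bench. Origin: centre of the underside, on the bench; z up. It starts empty.
- oil_filter: Orange spin-on oil filter with a dark steel base: 60 mm diameter to 58 mm height, then a ribbed 58 mm crown, 78 mm tall in all, about 0.3 kg. Loose, standing upright on the bench. Origin: centre of the underside; z up.
- black_socket: Black deep impact socket, a plain cylinder 30 mm in diameter, 63 mm tall, about 0.18 kg. Loose, standing upright on the bench. Origin: centre of the underside; z up.
- drain_plug: Brass drain plug: round body 34 mm in diameter to 34 mm height, a hexagon 22 mm across flats on top of it up to 48 mm, about 0.2 kg. Grip it by the round body. Loose, standing upright on the bench. Origin: centre of the underside; z up.
- spray_can: Small white spray can with a grey band and a red cap: 45 mm diameter to 82 mm height, cap 40 mm diameter up to 105 mm, about 0.16 kg. Grip it by the upper part of the white body, 60 to 82 mm up, so that the gripper clears the cap. Loose, standing upright on the bench. Origin: centre of the underside; z up.
- carton: Yellow carton with a black stripe along the middle of its top: 64 mm (its x, the way the stripe runs) by 50 mm (its y), 46 mm tall, about 0.25 kg. It fits a compartment only about square to the walls. Rigid. Loose, standing upright on the bench. Origin: centre of the underside; z up.
- white_filter: White fuel filter with a green band and a thin steel spout: 50 mm diameter, 75 mm tall, 87 mm with the spout. Belongs to no kit; stays where it is. Loose, standing upright on the bench. Origin: centre of the underside; z up.
- chrome_socket: Short bright silver socket: 28 mm diameter, 45 mm tall. Belongs to no kit; stays where it is. Loose, standing upright on the bench. Origin: centre of the underside; z up.

How it is judged:
At the end, for the whole second after the job is handed in: Filter, black socket and plug in the blue tray, can and carton in the red, each with its origin inside a compartment of its own, on its floor (underside 1 to 8 mm above the bench), upright within 0.08 rad, at rest; white filter and silver socket upright within 30 mm of their start (z of oil_filter in the frame of blue_tray between 0.001 and 0.008 m and angle between each of oil_filter, black_socket, drain_plug, spray_can, carton's own z axis and vertical below 0.08 rad and linear speed of each of oil_filter, black_socket, drain_plug, spray_can, carton below 0.02 m/s and angular speed of each of oil_filter, black_socket, drain_plug, spray_can, carton below 0.3 rad/s and z of black_socket in the frame of blue_tray between 0.001 and 0.008 m and z of drain_plug in the frame of blue_tray between 0.001 and 0.008 m and (((x of oil_filter in the frame of blue_tray between -0.039 and 0.039 m and y of oil_filter in the frame of blue_tray between -0.121 and -0.043 m) and (x of black_socket in the frame of blue_tray between -0.039 and 0.039 m and y of black_socket in the frame of blue_tray between -0.039 and 0.039 m) and (x of drain_plug in the frame of blue_tray between -0.039 and 0.039 m and y of drain_plug in the frame of blue_tray between 0.043 and 0.121 m)) or ((x of oil_filter in the frame of blue_tray between -0.039 and 0.039 m and y of oil_filter in the frame of blue_tray between -0.121 and -0.043 m) and (x of black_socket in the frame of blue_tray between -0.039 and 0.039 m and y of black_socket in the frame of blue_tray between 0.043 and 0.121 m) and (x of drain_plug in the frame of blue_tray between -0.039 and 0.039 m and y of drain_plug in the frame of blue_tray between -0.039 and 0.039 m)) or ((x of oil_filter in the frame of blue_tray between -0.039 and 0.039 m and y of oil_filter in the frame of blue_tray between -0.039 and 0.039 m) and (x of black_socket in the frame of blue_tray between -0.039 and 0.039 m and y of black_socket in the frame of blue_tray between -0.121 and -0.043 m) and (x of drain_plug in the frame of blue_tray between -0.039 and 0.039 m and y of drain_plug in the frame of blue_tray between 0.043 and 0.121 m)) or ((x of oil_filter in the frame of blue_tray between -0.039 and 0.039 m and y of oil_filter in the frame of blue_tray between -0.039 and 0.039 m) and (x of black_socket in the frame of blue_tray between -0.039 and 0.039 m and y of black_socket in the frame of blue_tray between 0.043 and 0.121 m) and (x of drain_plug in the frame of blue_tray between -0.039 and 0.039 m and y of drain_plug in the frame of blue_tray between -0.121 and -0.043 m)) or ((x of oil_filter in the frame of blue_tray between -0.039 and 0.039 m and y of oil_filter in the frame of blue_tray between 0.043 and 0.121 m) and (x of black_socket in the frame of blue_tray between -0.039 and 0.039 m and y of black_socket in the frame of blue_tray between -0.121 and -0.043 m) and (x of drain_plug in the frame of blue_tray between -0.039 and 0.039 m and y of drain_plug in the frame of blue_tray between -0.039 and 0.039 m)) or ((x of oil_filter in the frame of blue_tray between -0.039 and 0.039 m and y of oil_filter in the frame of blue_tray between 0.043 and 0.121 m) and (x of black_socket in the frame of blue_tray between -0.039 and 0.039 m and y of black_socket in the frame of blue_tray between -0.039 and 0.039 m) and (x of drain_plug in the frame of blue_tray between -0.039 and 0.039 m and y of drain_plug in the frame of blue_tray between -0.121 and -0.043 m))) and z of spray_can in the frame of red_tray between 0.001 and 0.008 m and z of carton in the frame of red_tray between 0.001 and 0.008 m and (((x of spray_can in the frame of red_tray between -0.039 and 0.039 m and y of spray_can in the frame of red_tray between -0.121 and -0.043 m) and (x of carton in the frame of red_tray between -0.039 and 0.039 m and y of carton in the frame of red_tray between -0.039 and 0.039 m)) or ((x of spray_can in the frame of red_tray between -0.039 and 0.039 m and y of spray_can in the frame of red_tray between -0.121 and -0.043 m) and (x of carton in the frame of red_tray between -0.039 and 0.039 m and y of carton in the frame of red_tray between 0.043 and 0.121 m)) or ((x of spray_can in the frame of red_tray between -0.039 and 0.039 m and y of spray_can in the frame of red_tray between -0.039 and 0.039 m) and (x of carton in the frame of red_tray between -0.039 and 0.039 m and y of carton in the frame of red_tray between -0.121 and -0.043 m)) or ((x of spray_can in the frame of red_tray between -0.039 and 0.039 m and y of spray_can in the frame of red_tray between -0.039 and 0.039 m) and (x of carton in the frame of red_tray between -0.039 and 0.039 m and y of carton in the frame of red_tray between 0.043 and 0.121 m)) or ((x of spray_can in the frame of red_tray between -0.039 and 0.039 m and y of spray_can in the frame of red_tray between 0.043 and 0.121 m) and (x of carton in the frame of red_tray between -0.039 and 0.039 m and y of carton in the frame of red_tray between -0.121 and -0.043 m)) or ((x of spray_can in the frame of red_tray between -0.039 and 0.039 m and y of spray_can in the frame of red_tray between 0.043 and 0.121 m) and (x of carton in the frame of red_tray between -0.039 and 0.039 m and y of carton in the frame of red_tray between -0.039 and 0.039 m))) and distance of each of white_filter, chrome_socket from where it was at the start of the episode below 0.03 m and angle between each of white_filter, chrome_socket's own z axis and vertical below 0.1 rad); the robot touches nothing.
It fails at once if the white fuel filter is shifted more than 30 mm or knocked over (distance of white_filter from where it was at the start of the episode above 0.03 m or angle between white_filter's own z axis and vertical above 0.5 rad).
It fails at once if the silver socket is shifted more than 30 mm or knocked over (distance of chrome_socket from where it was at the start of the episode above 0.03 m or angle between chrome_socket's own z axis and vertical above 0.5 rad).
It also fails if it takes over 128 s, if anything falls off the work surface, if the arm or the gripper's body presses on something with over 40 N, if the wrist force passes 120 N, or if a joint passes its speed limit or range.

## Working session

There is one attempt and no reset: what is moved stays moved. The work goes in short steps, Python scripts to look and compute and a tool call to move; the robot and the scene stay as the last step left them, time stands still between calls to the robot, and variables do not carry over. Pictures are saved under pics/ and viewed, about 12 in all and at most 16, crops included, and the job is handed in when it is done.

Besides the shell and the picture viewer there is one more tool, called as name(argument=value, ...) on one line, values as JSON. step_arm: Moves the arm, as the interface text tells. Shifts and turns lie within -1 to 1; 1 stands for 0.75 m of shift or 2 pi rad of turn. Its arguments: {"type":"object","properties":{"motion":{"type":"array"},"squeeze":{"type":"number"}},"required":["motion"]}

```bash
mkdir -p pics
cat > h.py <<'E'
from cell import ctrl
import numpy as np, cv2
from scipy.spatial.transform import Rotation as R
def grab(n):
    f=ctrl.grab_frame(n); return f
def rot(a):
    a=np.array(a,float)
    return a if a.shape==(3,3) else (R.from_rotvec(a).as_matrix() if a.size==3 else R.from_quat(a).as_matrix())
def cloud(f):
    d=f["depth"];K=np.array(f["K"]);v,u=np.mgrid[:d.shape[0],:d.shape[1]]
    p=np.stack([(u-K[0,2])/K[0,0]*d,-(v-K[1,2])/K[1,1]*d,-d],-1)
    return p@rot(f["attitude"]).T+np.array(f["position"])
def ray(f,uv,z):
    K=np.array(f["K"]);uv=np.atleast_2d(uv).astype(float)
    d=np.stack([(uv[:,0]-K[0,2])/K[0,0],-(uv[:,1]-K[1,2])/K[1,1],-np.ones(len(uv))],-1)@rot(f["attitude"]).T
    c=np.array(f["position"]); return c+d*((z-c[2])/d[:,2])[:,None]
def save(f,n): cv2.imwrite("pics/"+n,f["color"][:,:,::-1])
E
python3 - <<'E'
from h import *
s=ctrl.state();print(s)
for n in("top","side"):
    f=grab(n);save(f,n+"0.png");print(n,{k:f[k] for k in f if k not in("color","depth")},(f["depth"]==0).mean())
    np.savez(n+"0.npz",**{k:f[k] for k in f})
E
```

```text
{'time_s': 0.0, 'qpos': array([-1.04142605e+00,  3.85509324e-01,  6.59923049e-03, -5.00584817e-04,
       -1.19401987e+00, -2.58613489e-01]), 'qvel': array([-0.00114464, -0.00078634,  0.00204631, -0.00076391, -0.0014862 ,
       -0.00033791]), 'tau': array([-3.51208973e-04, -3.92288733e+01,  1.88398308e+01,  4.18632612e+00,
       -4.58140639e-03, -5.44641921e-06]), 'position': array([ 0.16702243, -0.60164109,  0.23023947]), 'tcp_rot': array([-1.40380511,  1.06753369,  1.40697385]), 'ft_force': array([-0.44531344,  0.03833814, -0.84808975]), 'wrist_torque': array([ 0.06540369,  0.00289416, -0.03518799]), 'gripper_width': 0.08529055147035573}
top {'K': array([[446.44960887,   0.        , 281.00264011],
       [  0.        , 446.44960887, 204.53178504],
       [  0.        ,   0.        ,   1.        ]]), 'position': array([ 0.4319345 , -0.0202395 ,  1.18121042]), 'attitude': array([ 0.10590929, -0.09000338, -1.55082768])} 0.00399234693877551
side {'K': array([[392.86083647,   0.        , 287.75213706],
       [  0.        , 392.86083647, 214.30505861],
       [  0.        ,   0.        ,   1.        ]]), 'position': array([0.35321328, 0.8055176 , 0.60105323]), 'attitude': array([ 0.17897489, -1.35109585, -2.54888237])} 0.004060374149659864
```

View pics/top0.png

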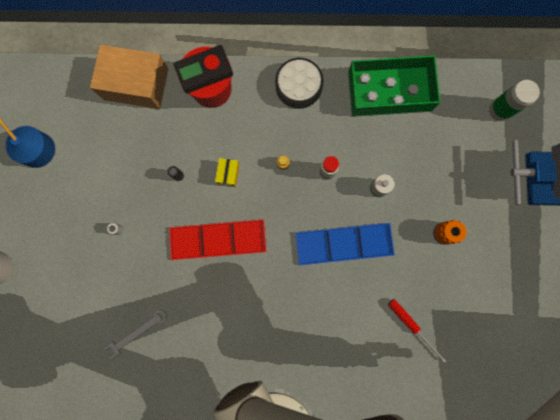

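View pics/side0.png

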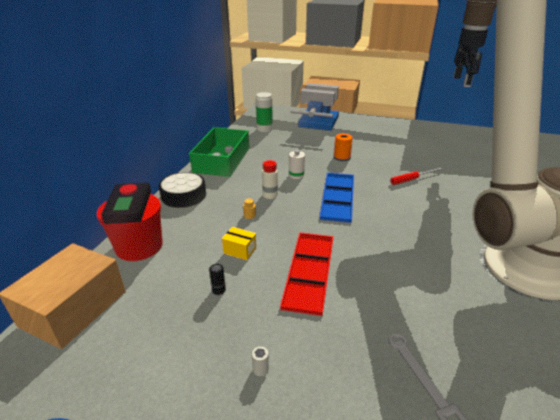

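The top view shows +x up and +y left. Approximate pixel positions:

| Item | Pixel |
|---|---|
| black socket | (175,173) |
| carton | (227,172) |
| plug | (283,162) |
| spray can | (330,166) |
| white filter | (384,185) |
| oil filter | (452,231) |
| silver socket | (113,228) |
| red tray | (217,240) |
| blue tray | (345,244) |

The side view agrees: everything is upright.

```bash
cat > meas.py <<'E'
from h import *
H=dict(oil=.078,black=.063,plug=.048,can=.105,carton=.046,white=.075,chrome=.045)
def hsv(f): return cv2.cvtColor(f["color"],cv2.COLOR_RGB2HSV)
def tops(f,cl,seeds):
    for n,(x,y) in seeds.items():
        h=H[n]
        m=(np.hypot(cl[...,0]-x,cl[...,1]-y)<.05)&(abs(cl[...,2]-h)<.008)
        v,u=np.nonzero(m)
        if len(u)<5: print(n,"few",len(u));continue
        rect=cv2.minAreaRect(np.stack([u,v],1).astype(np.float32))
        P=cl[m]; c=ray(f,rect[0],h)[0]
        print(n,"n",len(u),"rect",c[:2].round(4),"mean",P.mean(0).round(4),"med z",np.median(P[:,2]).round(4))
E
python3 - <<'E'
from meas import *
for cam in("top","side"):
    f=dict(np.load(cam+"0.npz"));cl=cloud(f);hh=hsv(f)
    t=dict(np.load("top0.npz"))
    px=dict(oil=(452,231),black=(175,173),plug=(283,162),can=(330,166),carton=(227,172),white=(384,185),chrome=(113,228))
    seeds={n:ray(t,p,H[n])[0][:2] for n,p in px.items()}
    print(cam);tops(f,cl,seeds)
    for n,lo,hi,c in(("red",(0,150,90),(6,255,255),(217,240)),("blue",(105,150,60),(125,255,255),(345,244))):
        m=cv2.inRange(hh,lo,hi);w=ray(t,c,.012)[0]
        m[(np.hypot(cl[...,0]-w[0],cl[...,1]-w[1])>.16)|(cl[...,2]>.03)|(cl[...,2]<-.03)]=0
        m=cv2.morphologyEx(m,cv2.MORPH_CLOSE,np.ones((7,7)))
        cnt=max(cv2.findContours(m,0,1)[0],key=cv2.contourArea)[:,0]
        P=(ray(f,cnt,.010)[:,:2]*1000).astype(np.float32)
        r=cv2.minAreaRect(P);b=cv2.boxPoints(r)
        e=max([b[1]-b[0],b[2]-b[1]],key=np.linalg.norm);e=e*np.sign(e[1])
        print(n,np.round(r[0],1),np.round(r[1],1),"y-axis yaw deg",np.degrees(np.arctan2(-e[0],e[1])).round(2))
    m=cv2.inRange(hh,(22,120,100),(35,255,255));w=seeds["carton"]
    m[(np.hypot(cl[...,0]-w[0],cl[...,1]-w[1])>.06)|(abs(cl[...,2]-.046)>.008)]=0
    m=cv2.morphologyEx(m,cv2.MORPH_CLOSE,np.ones((9,9)))
    cnt=max(cv2.findContours(m,0,1)[0],key=cv2.contourArea)[:,0]
    r=cv2.minAreaRect((ray(f,cnt,.046)[:,:2]*1000).astype(np.float32));b=cv2.boxPoints(r)
    e=max([b[1]-b[0],b[2]-b[1]],key=np.linalg.norm)
    print("carton",r,"long axis world deg",np.degrees(np.arctan2(e[1],e[0])))
f=dict(np.load("top0.npz"))
cv2.imwrite("pics/crop.png",cv2.resize(f["color"][130:280,90:490,::-1],None,fx=2,fy=2,interpolation=cv2.INTER_CUBIC))
print(R.from_rotvec(ctrl.state()["tcp_rot"]).as_matrix().round(3))
E
```

```text
top
oil n 405 rect [ 0.5116 -0.4382] mean [ 0.5122 -0.4388  0.0755] med z 0.0755
black n 110 rect [0.6533 0.2692] mean [0.6535 0.2692 0.0616] med z 0.0617
plug n 69 rect [ 0.6906 -0.0105] mean [ 0.6908 -0.0107  0.0464] med z 0.0465
can n 200 rect [ 0.6708 -0.1302] mean [ 0.6715 -0.1297  0.1033] med z 0.1034
carton n 479 rect [0.659  0.1347] mean [0.6604 0.1352 0.0444] med z 0.0444
white n 279 rect [ 0.6285 -0.2662] mean [ 0.6283 -0.2662  0.073 ] med z 0.0728
chrome n 98 rect [0.5068 0.4211] mean [0.5063 0.4213 0.044 ] med z 0.0444
red [484.6 158.9] [ 86.2 250.2] y-axis yaw deg 5.78
blue [ 479.5 -174.3] [ 83.3 246.7] y-axis yaw deg 7.09
carton ((659.2435913085938, 134.69761657714844), (50.738399505615234, 66.2041244506836), 83.35063934326172) long axis world deg -6.6493497
side
oil n 113 rect [ 0.5091 -0.4262] mean [ 0.5113 -0.4313  0.0757] med z 0.0765
black n 144 rect [0.651  0.2754] mean [0.6527 0.2733 0.0613] med z 0.0618
plug n 52 rect [ 0.6888 -0.0026] mean [ 0.6903 -0.0074  0.0457] med z 0.0463
can n 94 rect [ 0.6685 -0.1195] mean [ 0.6704 -0.1246  0.1029] med z 0.1033
carton n 430 rect [0.6589 0.1417] mean [0.6593 0.1395 0.0445] med z 0.0448
white n 108 rect [ 0.626  -0.2574] mean [ 0.627  -0.2582  0.0736] med z 0.0737
chrome n 214 rect [0.5051 0.4279] mean [0.5059 0.4259 0.0437] med z 0.0442
red [483.8 160.9] [ 85.5 259. ] y-axis yaw deg 5.82
blue [ 477.9 -170.7] [ 82.7 262.2] y-axis yaw deg 6.87
carton ((658.521240234375, 140.9566650390625), (56.8043098449707, 66.70380401611328), 82.57294464111328) long axis world deg -7.427043
[[-0.001 -0.964 -0.267]
 [ 0.002 -0.267  0.964]
 [-1.     0.     0.002]]
```

View pics/crop.png

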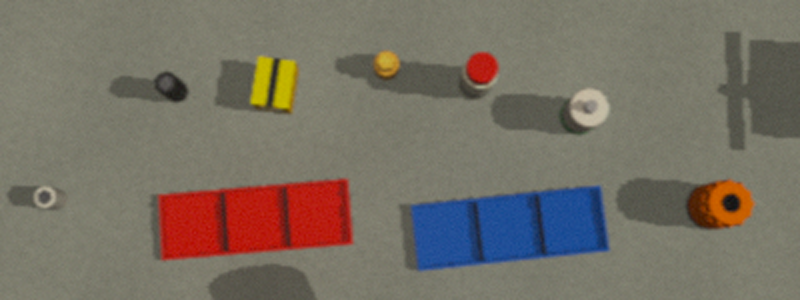

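```bash
cat > plan.py <<'E'
import sys,numpy as np
def plan(start,psi,wps):
    """tool-unit shifts between waypoints at jaw yaw psi (deg)"""
    c,s=np.cos(np.radians(psi)),np.sin(np.radians(psi)); p=np.array(start)
    for n,w in wps:
        d=np.array(w)-p; n_=int(np.ceil(np.linalg.norm(d)/.05))
        u=np.array([-d[2],-c*d[0]-s*d[1],-s*d[0]+c*d[1]])/.75
        print(f"{n:10s} total {u.round(4)}  {n_} rows of {(u/n_).round(4)}"); p=np.array(w)
E
python3 - <<'E'
from plan import *
O=(.512,-.4385);P=(.6907,-.0106);C=(.671,-.130);B=(.6534,.2692);K=(.6595,.135)
bo,bb,bp=(.4895,-.2557),(.4795,-.1743),(.4695,-.0929);rk,rc=(.4763,.2406),(.4929,.0774)
def seq(a,b,zg,zt,n): return [(n+" over",(*a,zt)),(n+" down",(*a,zg)),(n+" up",(*a,zt)),(n+" xfer",(*b,zt)),(n+" place",(*b,zg+.0045)),(n+" off",(*b,zt))]
print("psi 7");plan((.167,-.6016,.2302),7,seq(O,bo,.02,.15,"oil")+seq(P,bp,.005,.15,"plug")+seq(C,rc,.052,.19,"can"))
print("carton approach psi-6.6");plan((*rc,.19),-6.6,seq(K,rk,.005,.19,"carton")[:4])
print("psi 5.8");plan((*rk,.19),5.8,[("place",(*rk,.0095)),("off",(*rk,.19))]+seq(B,bb,.02,.19,"black"))
E
```

```text
psi 7
oil over   total [ 0.1069 -0.4831  0.1598]  8 rows of [ 0.0134 -0.0604  0.02  ]
oil down   total [ 0.1733 -0.      0.    ]  3 rows of [ 0.0578 -0.      0.    ]
oil up     total [-0.1733 -0.      0.    ]  3 rows of [-0.0578 -0.      0.    ]
oil xfer   total [-0.000e+00  1.000e-04  2.456e-01]  4 rows of [-0.      0.      0.0614]
oil place  total [ 0.1673 -0.      0.    ]  3 rows of [ 0.0558 -0.      0.    ]
oil off    total [-0.1673 -0.      0.    ]  3 rows of [-0.0558 -0.      0.    ]
plug over  total [-0.     -0.3061  0.2917]  7 rows of [-0.     -0.0437  0.0417]
plug down  total [ 0.1933 -0.      0.    ]  3 rows of [ 0.0644 -0.      0.    ]
plug up    total [-0.1933 -0.      0.    ]  3 rows of [-0.0644 -0.      0.    ]
plug xfer  total [-0.      0.3061 -0.073 ]  5 rows of [-0.      0.0612 -0.0146]
plug place total [ 0.1873 -0.      0.    ]  3 rows of [ 0.0624 -0.      0.    ]
plug off   total [-0.1873 -0.      0.    ]  3 rows of [-0.0624 -0.      0.    ]
can over   total [-0.0533 -0.2606 -0.0818]  5 rows of [-0.0107 -0.0521 -0.0164]
can down   total [ 0.184 -0.     0.   ]  3 ro
[... 633 characters left out ...]
2588  0.1118]  5 rows of [-0.      0.0518  0.0224]
psi 5.8
place      total [ 0.2407 -0.      0.    ]  4 rows of [ 0.0602 -0.      0.    ]
off        total [-0.2407 -0.      0.    ]  4 rows of [-0.0602 -0.      0.    ]
black over total [-0.     -0.2388  0.0141]  4 rows of [-0.     -0.0597  0.0035]
black down total [ 0.2267 -0.      0.    ]  4 rows of [ 0.0567 -0.      0.    ]
black up   total [-0.2267 -0.      0.    ]  4 rows of [-0.0567 -0.      0.    ]
black xfer total [-0.      0.2904 -0.5649]  10 rows of [-0.      0.029  -0.0565]
black place total [ 0.2207 -0.      0.    ]  4 rows of [ 0.0552 -0.      0.    ]
black off  total [-0.2207 -0.      0.    ]  4 rows of [-0.0552 -0.      0.    ]
```

step_arm(motion=[[0,0,0,0.0236,1]], squeeze=40)

```text
time_s: 0.22
position: [0.1671, -0.6018, 0.2306]
tcp_rot: [-1.295, 1.15, 1.297]
ft_force: [0.1, 0.1, 0.3]
gripper_width: 0.0856
```

step_arm(motion=[[0.0134,-0.0604,0.02,0,1],[0.0134,-0.0604,0.02,0,1],[0.0134,-0.0604,0.02,0,1],[0.0134,-0.0604,0.02,0,1],[0,0,0,0,1]])

```text
time_s: 0.85
position: [0.3419, -0.5185, 0.1894]
tcp_rot: [-1.299, 1.146, 1.304]
ft_force: [0.7, 0.4, 0.1]
gripper_width: 0.0852
```

step_arm(motion=[[0.0134,-0.0604,0.02,0,1],[0.0134,-0.0604,0.02,0,1],[0.0134,-0.0604,0.02,0,1],[0.0134,-0.0604,0.02,0,1],[0,0,0,0,1]])

```text
time_s: 1.48
position: [0.5137, -0.4374, 0.1491]
tcp_rot: [-1.299, 1.148, 1.303]
ft_force: [-0.5, 0.4, -0.0]
gripper_width: 0.0856
```

step_arm(motion=[[0.0578,0.001,0,0,1],[0.0578,0,0,0,1],[0.0578,0,0,0,1],[0,0,0,0,1],[0,0,0,0,-1]])

```text
time_s: 2.1
position: [0.5119, -0.4404, 0.0228]
tcp_rot: [-1.301, 1.149, 1.296]
ft_force: [0.4, -0.5, 0.6]
gripper_width: 0.0703
```

step_arm(motion=[[0,0,0,0,-1],[0,0,0,0,-1],[0,0,0,0,-1],[0,0,0,0,-1],[0,0,0,0,-1]])

```text
time_s: 2.72
position: [0.5129, -0.4401, 0.0239]
tcp_rot: [-1.304, 1.148, 1.295]
ft_force: [-1.2, -1.0, 6.1]
gripper_width: 0.0592
```

step_arm(motion=[[-0.0578,0,0,0,-1],[-0.0578,0,0,0,-1],[-0.0578,0,0,0,-1],[0,0,0,0,-1]])

```text
time_s: 3.22
position: [0.5134, -0.44, 0.1558]
tcp_rot: [-1.307, 1.147, 1.291]
ft_force: [0.6, 0.7, -1.8]
gripper_width: 0.059
```

step_arm(motion=[[0,0,0.0614,0,-1],[0,0,0.0614,0,-1],[0,0,0.0614,0,-1],[0,0,0.0614,0,-1],[0,0,0,0,-1]])

```text
time_s: 3.85
position: [0.4872, -0.253, 0.1497]
tcp_rot: [-1.298, 1.148, 1.304]
ft_force: [0.3, -0.2, -2.5]
gripper_width: 0.0591
```

Run:
```python
from h import *
s=ctrl.state();print(s["position"],R.from_rotvec(s["tcp_rot"]).as_matrix().round(3),s["gripper_width"],s["ft_force"])
f=grab("side");save(f,"s1.png")
```

```text
[ 0.48724621 -0.25300947  0.14973829] [[-0.003 -0.992 -0.125]
 [ 0.002 -0.125  0.992]
 [-1.     0.003  0.002]] 0.05910676203613485 [ 0.30931626 -0.20286105 -2.45598431]
```

View pics/s1.png

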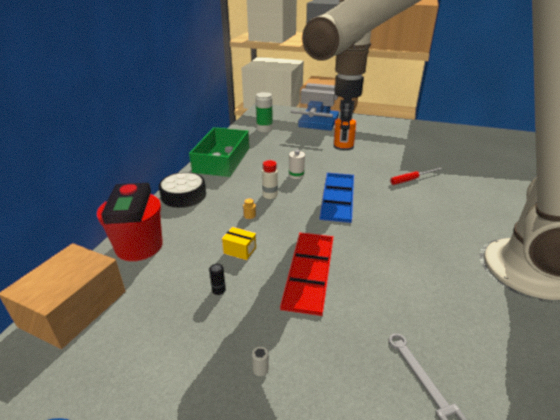

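step_arm(motion=[[0,-0.003,-0.003,0,-1],[0.05,0,0,0,-1],[0.05,0,0,0,-1],[0.045,0,0,0,-1],[0,0,0,0,-1]])

```text
time_s: 4.53
position: [0.4892, -0.2586, 0.0391]
tcp_rot: [-1.292, 1.153, 1.304]
ft_force: [-0.4, -0.8, -1.2]
gripper_width: 0.059
```

step_arm(motion=[[0.008,0,0,0,-1],[0.008,0,0,0,-1],[0,0,0,0,-1]])

```text
time_s: 4.9
position: [0.4917, -0.2581, 0.0305]
tcp_rot: [-1.299, 1.148, 1.298]
ft_force: [-0.5, -0.3, -2.6]
gripper_width: 0.0591
```

step_arm(motion=[[0.002,0,0.002,0,-1],[0.002,0,0,0,-1],[0,0,0,0,-1]])

```text
time_s: 5.28
position: [0.4915, -0.2564, 0.0279]
tcp_rot: [-1.3, 1.148, 1.299]
ft_force: [-1.5, 2.3, 3.3]
gripper_width: 0.0589
```

step_arm(motion=[[0,0,0,0,0.7],[0,0,0,0,0.7],[-0.02,0,0,0,0.7],[-0.06,0,0,0,0.7],[-0.06,0,0,0,0.7]])

```text
time_s: 5.9
position: [0.4913, -0.2567, 0.1342]
tcp_rot: [-1.299, 1.149, 1.299]
ft_force: [0.5, -0.4, -0.2]
gripper_width: 0.0723
```

```bash
cat > g.py <<'E'
from h import *;from plan import plan
def go(*wps,psi=None):
    s=ctrl.state();M=R.from_rotvec(s["tcp_rot"]).as_matrix()
    a=np.degrees(np.arctan2(-M[0,2],M[1,2]));print("pos",s["position"].round(4),"psi",a.round(2),"t",s["time_s"])
    plan(s["position"],a if psi is None else psi,[(str(w),w) for w in wps])
E
python3 -c "
from g import *
go((.6907,-.0106,.15))
f=grab('top');save(f,'t1.png')
from meas import *
P=cloud(f);tops(f,P,dict(oil=(.49,-.257)))"
```

```text
pos [ 0.4913 -0.2567  0.1342] psi 7.03 t 5.9
(0.6907, -0.0106, 0.15) total [-0.0211 -0.304   0.2931]  7 rows of [-0.003  -0.0434  0.0419]
oil n 82 rect [ 0.4705 -0.2515] mean [ 0.471  -0.2533  0.079 ] med z 0.0794
```

View pics/t1.png

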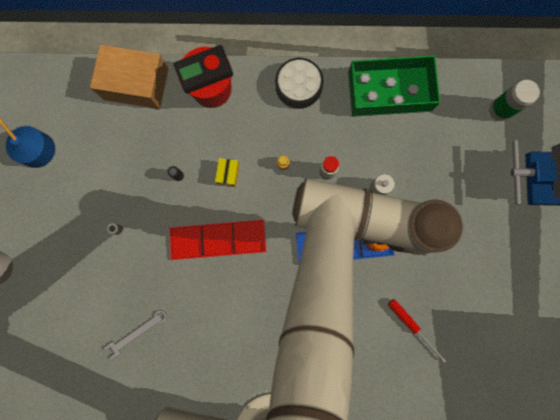

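The arm hides most of the blue tray, but the filter's orange rim shows at (378,246), in the right-hand compartment, and its top is at tray-floor height. Next is the plug.

step_arm(motion=[[-0.011,-0.043,0.042,0,0.7],[-0.011,-0.0435,0.042,0,0.7],[0,-0.0435,0.042,0,0.7],[0,-0.0435,0.042,0,0.7]])

```text
time_s: 6.45
position: [0.6061, -0.1145, 0.15]
tcp_rot: [-1.3, 1.147, 1.297]
ft_force: [0.1, -0.2, -0.8]
gripper_width: 0.072
```

step_arm(motion=[[0,-0.0435,0.042,0,0.7],[0,-0.0435,0.042,0,0.7],[0,-0.0435,0.042,0,0.7],[0,0,0,0,0.7]])

```text
time_s: 6.95
position: [0.6922, -0.0072, 0.1487]
tcp_rot: [-1.302, 1.146, 1.3]
ft_force: [-1.0, 0.7, -0.1]
gripper_width: 0.0725
```

```bash
python3 -c "
from g import *
from meas import *
go((.6907,-.0106,.006))
f=grab('top');P=cloud(f);tops(f,P,dict(oil=(.49,-.257),white=(.6283,-.2662),plug=(.69,-.01)))"
```

```text
pos [ 0.6922 -0.0072  0.1487] psi 7.21 t 6.95
(0.6907, -0.0106, 0.006) total [ 0.1903  0.0026 -0.0042]  3 rows of [ 0.0634  0.0009 -0.0014]
oil n 423 rect [ 0.4911 -0.2561] mean [ 0.4908 -0.2558  0.0798] med z 0.08
white n 277 rect [ 0.6285 -0.2662] mean [ 0.6284 -0.2666  0.0732] med z 0.0732
plug n 68 rect [ 0.6906 -0.0105] mean [ 0.6908 -0.0109  0.0466] med z 0.0467
```

step_arm(motion=[[0.06,0.002,-0.004,0,0.7],[0.06,0,0,0,0.7],[0.05,0,0,0,0.7],[0.018,0,0,0,0.7],[0,0,0,0,-1]])

```text
time_s: 7.62
position: [0.6893, -0.0137, 0.0078]
tcp_rot: [-1.299, 1.15, 1.299]
ft_force: [-0.5, -0.2, 0.0]
gripper_width: 0.056
```

step_arm(motion=[[0,0,0,0,-1],[0,0,0,0,-1],[0,0,0,0,-1],[0,0,0,0,-1],[0,0,0,0,-1]])

```text
time_s: 8.25
position: [0.6911, -0.0128, 0.0102]
tcp_rot: [-1.301, 1.145, 1.296]
ft_force: [0.9, 0.3, 6.3]
gripper_width: 0.0329
```

step_arm(motion=[[-0.05,0,0,0,-1],[-0.06,0,0,0,-1],[-0.06,0,0,0,-1],[0,0,0,0,-1]])

```text
time_s: 8.75
position: [0.692, -0.0127, 0.1405]
tcp_rot: [-1.303, 1.141, 1.292]
ft_force: [0.7, -0.5, -2.8]
gripper_width: 0.0327
```

step_arm(motion=[[0,0.061,-0.0146,0,-1],[0,0.061,-0.0146,0,-1],[0,0.061,-0.0146,0,-1],[0,0.061,-0.0146,0,-1],[0,0.061,-0.0146,0,-1]])

```text
time_s: 9.38
position: [0.4666, -0.0957, 0.1341]
tcp_rot: [-1.297, 1.15, 1.3]
ft_force: [0.1, -0.2, -1.2]
gripper_width: 0.0326
```

step_arm(motion=[[0,0,0,0,-1]])

```text
time_s: 9.5
position: [0.4646, -0.0961, 0.1342]
tcp_rot: [-1.295, 1.153, 1.301]
ft_force: [0.0, 0.7, -1.7]
gripper_width: 0.0329
```

```bash
python3 -c "
from g import *
go((.4695,-.0929,.0145))"
```

```text
pos [ 0.4646 -0.0961  0.1342] psi 6.89 t 9.5
(0.4695, -0.0929, 0.0145) total [ 0.1596 -0.007   0.0035]  3 rows of [ 0.0532 -0.0023  0.0012]
```

step_arm(motion=[[0,-0.005,0.004,0,-1],[0.05,0,0,0,-1],[0.05,0,0,0,-1],[0.045,0,0,0,-1],[0,0,0,0,-1]])

```text
time_s: 10.12
position: [0.4717, -0.0915, 0.0239]
tcp_rot: [-1.296, 1.154, 1.304]
ft_force: [0.7, 0.2, -2.1]
gripper_width: 0.0325
```

step_arm(motion=[[0.005,0,0,0,-1],[0.005,0,0,0,-1],[0,0,0,0,-1]])

```text
time_s: 10.5
position: [0.473, -0.0917, 0.0196]
tcp_rot: [-1.3, 1.148, 1.298]
ft_force: [0.3, 0.8, -2.3]
gripper_width: 0.0327
```

step_arm(motion=[[0.003,0,0,0,-1],[0.003,0,0,0,-1],[0,0,0,0,-1]])

```text
time_s: 10.88
position: [0.4724, -0.0919, 0.0143]
tcp_rot: [-1.299, 1.149, 1.299]
ft_force: [-0.0, 0.0, -1.7]
gripper_width: 0.0328
```

step_arm(motion=[[0.002,0,0,0,-1],[0,0,0,0,-1]])

```text
time_s: 11.12
position: [0.4725, -0.0919, 0.0141]
tcp_rot: [-1.299, 1.149, 1.299]
ft_force: [-3.9, 0.5, 9.6]
gripper_width: 0.0331
```

step_arm(motion=[[0,0,0,0,0.08],[0,0,0,0,0.08],[-0.02,0,0,0,0.08],[-0.06,0,0,0,0.3],[-0.06,0,0,0,0.5]])

```text
time_s: 11.75
position: [0.4722, -0.0919, 0.1187]
tcp_rot: [-1.298, 1.15, 1.3]
ft_force: [0.7, -0.2, 0.4]
gripper_width: 0.064
```

step_arm(motion=[[-0.05,0,0,0,0.8],[-0.05,0,0,0,0.8],[0,0,0,0,0.8]])

```text
time_s: 12.12
position: [0.4745, -0.0918, 0.1959]
tcp_rot: [-1.303, 1.143, 1.294]
ft_force: [0.5, -0.4, -1.0]
gripper_width: 0.0769
```

```bash
python3 -c "
from g import *
go((.671,-.130,.19))"
```

```text
pos [ 0.4745 -0.0918  0.1959] psi 7.04 t 12.125
(0.671, -0.13, 0.19) total [ 0.0079 -0.2538 -0.0827]  5 rows of [ 0.0016 -0.0508 -0.0165]
```

step_arm(motion=[[0,-0.051,-0.0165,0,0.8],[0,-0.051,-0.0165,0,0.8],[0,-0.051,-0.0165,0,0.8],[0,-0.051,-0.0165,0,0.8],[0,-0.051,-0.0165,0,0.8]])

```text
time_s: 12.75
position: [0.6706, -0.1301, 0.1909]
tcp_rot: [-1.297, 1.151, 1.301]
ft_force: [0.2, 0.8, -0.1]
gripper_width: 0.0772
```

step_arm(motion=[[0,0,0,0,0.8],[0,0,0,0,0.8]])

```text
time_s: 13.0
position: [0.6689, -0.1298, 0.1912]
tcp_rot: [-1.297, 1.151, 1.301]
ft_force: [1.3, -0.5, 0.1]
gripper_width: 0.0771
```

```bash
python3 -c "
from g import *
from meas import *
go((.671,-.130,.052))
f=grab('top');P=cloud(f);tops(f,P,dict(oil=(.49,-.257),white=(.6283,-.2662),plug=(.4725,-.092)))"
```

```text
pos [ 0.6689 -0.1298  0.1912] psi 7.0 t 13.0
(0.671, -0.13, 0.052) total [ 0.1856 -0.0027 -0.0006]  3 rows of [ 0.0619 -0.0009 -0.0002]
oil n 423 rect [ 0.4911 -0.2561] mean [ 0.4907 -0.2558  0.0797] med z 0.0798
white n 276 rect [ 0.6285 -0.2662] mean [ 0.6286 -0.2664  0.0733] med z 0.0732
plug n 69 rect [ 0.4736 -0.0922] mean [ 0.4731 -0.0918  0.05  ] med z 0.0502
```

step_arm(motion=[[0.05,-0.002,0,0,0.8],[0.05,0,0,0,0.8],[0.05,0,0,0,0.8],[0.042,0,0,0,0.8],[0,0,0,0,-1]])

```text
time_s: 13.68
position: [0.6686, -0.1294, 0.0466]
tcp_rot: [-1.295, 1.153, 1.304]
ft_force: [0.0, -0.1, 0.6]
gripper_width: 0.0607
```

step_arm(motion=[[0,0,0,0,-1],[0,0,0,0,-1],[0,0,0,0,-1],[0,0,0,0,-1],[0,0,0,0,-1]])

```text
time_s: 14.3
position: [0.6722, -0.1296, 0.0507]
tcp_rot: [-1.301, 1.147, 1.297]
ft_force: [-0.9, 1.7, 5.3]
gripper_width: 0.0439
```

step_arm(motion=[[-0.05,0,0,0,-1],[-0.06,0,0,0,-1],[-0.06,0,0,0,-1],[0,0,0,0,-1]])

```text
time_s: 14.8
position: [0.6737, -0.1301, 0.1813]
tcp_rot: [-1.304, 1.143, 1.291]
ft_force: [-0.3, -0.2, -1.7]
gripper_width: 0.0442
```

```bash
python3 -c "
from g import *
go((.4929,.0774,.18))"
```

```text
pos [ 0.6737 -0.1301  0.1813] psi 7.03 t 14.8
(0.4929, 0.0774, 0.18) total [0.0017 0.2054 0.3041]  6 rows of [0.0003 0.0342 0.0507]
```

Grasped z was 0.0507, so I expect floor contact near 0.055.

step_arm(motion=[[0,0.034,0.0507,0,-1],[0,0.034,0.0507,0,-1],[0,0.034,0.0507,0,-1],[0,0.034,0.0507,0,-1],[0,0.034,0.0507,0,-1]])

```text
time_s: 15.42
position: [0.5197, 0.0441, 0.175]
tcp_rot: [-1.297, 1.151, 1.3]
ft_force: [0.1, 0.0, -1.7]
gripper_width: 0.044
```

step_arm(motion=[[0,0.034,0.0507,0,-1],[0,0,0,0,-1],[0,0,0,0,-1]])

```text
time_s: 15.8
position: [0.4915, 0.0779, 0.1758]
tcp_rot: [-1.299, 1.15, 1.3]
ft_force: [-1.0, -0.6, -0.9]
gripper_width: 0.0435
```

```bash
python3 -c "
from g import *
go((.4929,.0774,.06))
f=grab('side');save(f,'s2.png')"
```

```text
pos [0.4915 0.0779 0.1758] psi 7.04 t 15.8
(0.4929, 0.0774, 0.06) total [ 0.1544 -0.0018 -0.0009]  3 rows of [ 0.0515 -0.0006 -0.0003]
```

View pics/s2.png

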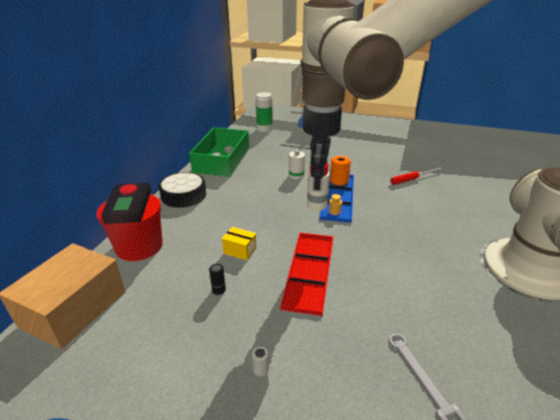

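The side view shows the can hanging upright in the jaws at (320,180), the filter at (340,170) and the plug at (335,203) in the blue tray, and the white filter untouched at (297,162).

step_arm(motion=[[0.05,-0.002,0,0,-1],[0.05,0,0,0,-1],[0.046,0,0,0,-1],[0.006,0,0,0,-1],[0,0,0,0,-1]])

```text
time_s: 16.48
position: [0.4941, 0.0778, 0.0627]
tcp_rot: [-1.299, 1.149, 1.298]
ft_force: [-0.1, -0.0, -1.0]
gripper_width: 0.0443
```

step_arm(motion=[[0.003,0,0,0,-1],[0.002,0,0,0,-1],[0,0,0,0,-1]])

```text
time_s: 16.85
position: [0.4934, 0.0784, 0.0592]
tcp_rot: [-1.299, 1.148, 1.298]
ft_force: [-0.2, 0.3, -2.1]
gripper_width: 0.0439
```

step_arm(motion=[[0.003,0,0,0,-1],[0.002,0,0,0,-1],[0,0,0,0,-1]])

```text
time_s: 17.23
position: [0.4931, 0.0782, 0.0548]
tcp_rot: [-1.299, 1.149, 1.299]
ft_force: [-0.6, 0.1, -1.3]
gripper_width: 0.0438
```

step_arm(motion=[[0.002,0,0,0,-1],[0,0,0,0,-1]])

```text
time_s: 17.48
position: [0.4933, 0.0783, 0.0547]
tcp_rot: [-1.3, 1.148, 1.299]
ft_force: [-3.7, -0.5, 7.2]
gripper_width: 0.0441
```

Contact. Release the can, rise, and turn for the carton.

step_arm(motion=[[0,0,0,0,0.4],[0,0,0,0,0.4],[-0.03,0,0,0,0.4],[-0.06,0,0,0,0.4],[-0.06,0,0,0,0.4]])

```text
time_s: 18.1
position: [0.493, 0.0781, 0.1668]
tcp_rot: [-1.299, 1.15, 1.299]
ft_force: [0.1, -0.3, 0.3]
gripper_width: 0.0602
```

step_arm(motion=[[-0.04,0,0,0.019,1],[0,0,0,0.019,1],[0,0,0,0,1]])

```text
time_s: 18.48
position: [0.493, 0.0782, 0.196]
tcp_rot: [-1.124, 1.261, 1.124]
ft_force: [0.2, 0.3, -0.5]
gripper_width: 0.0856
```

```bash
python3 -c "
from g import *
go((.6595,.135,.19))"
```

```text
pos [0.493  0.0782 0.196 ] psi -6.59 t 18.475
(0.6595, 0.135, 0.19) total [ 0.008  -0.2118  0.1007]  4 rows of [ 0.002  -0.053   0.0252]
```

step_arm(motion=[[0.002,-0.053,0.025,0,1],[0.002,-0.053,0.025,0,1],[0.002,-0.053,0.025,0,1],[0.002,-0.053,0.025,0,1],[0,0,0,0,1]])

```text
time_s: 19.1
position: [0.6612, 0.1348, 0.1866]
tcp_rot: [-1.124, 1.265, 1.126]
ft_force: [-0.5, 0.2, -1.1]
gripper_width: 0.0855
```

```bash
python3 -c "
from g import *
from meas import *
go((.6595,.135,.006))
f=grab('top');P=cloud(f);tops(f,P,dict(can=(.493,.078)))"
```

```text
pos [0.6612 0.1348 0.1866] psi -6.56 t 19.1
(0.6595, 0.135, 0.006) total [0.2408 0.0023 0.    ]  4 rows of [0.0602 0.0006 0.    ]
can n 214 rect [0.494  0.0774] mean [0.4935 0.0774 0.107 ] med z 0.107
```

step_arm(motion=[[0.06,0.002,0,0,1],[0.06,0,0,0,1],[0.06,0,0,0,1],[0.055,0,0,0,1],[0,0,0,0,1]])

```text
time_s: 19.77
position: [0.6546, 0.133, 0.0103]
tcp_rot: [-1.122, 1.271, 1.127]
ft_force: [0.6, 1.2, 1.3]
gripper_width: 0.0854
```

step_arm(motion=[[0,0,0,0,-1],[0,0,0,0,-1],[0,0,0,0,-1],[0,0,0,0,-1],[0,0,0,0,-1]])

```text
time_s: 20.4
position: [0.6598, 0.1351, 0.0166]
tcp_rot: [-1.124, 1.257, 1.121]
ft_force: [-1.8, 0.6, 7.0]
gripper_width: 0.0492
```

step_arm(motion=[[-0.05,0,0,0,-1],[-0.06,0,0,0,-1],[-0.06,0,0,0,-1],[-0.04,0,0,0,-1],[0,0,0,0,-1]])

```text
time_s: 21.02
position: [0.6594, 0.1349, 0.1744]
tcp_rot: [-1.124, 1.256, 1.121]
ft_force: [-0.4, -0.6, -1.9]
gripper_width: 0.0497
```

```bash
python3 -c "
from g import *
go((.4763,.2406,.16))"
```

```text
pos [0.6594 0.1349 0.1744] psi -6.66 t 21.025
(0.4763, 0.2406, 0.16) total [0.0192 0.2588 0.1117]  5 rows of [0.0038 0.0518 0.0223]
```

step_arm(motion=[[0,0.052,0.0223,0,-1],[0,0.052,0.0223,0,-1],[0,0.052,0.0223,0,-1],[0,0.052,0.0223,0,-1],[0,0.052,0.0223,0,-1]])

```text
time_s: 21.65
position: [0.4719, 0.2398, 0.1691]
tcp_rot: [-1.123, 1.266, 1.124]
ft_force: [-0.2, 0.3, -2.5]
gripper_width: 0.0492
```

step_arm(motion=[[0,0,0,-0.017,-1],[0,0,0,-0.0175,-1],[0,0,0,0,-1],[0,0,0,0,-1]])

```text
time_s: 22.15
position: [0.4738, 0.2396, 0.1701]
tcp_rot: [-1.281, 1.163, 1.282]
ft_force: [-0.9, -0.0, -2.4]
gripper_width: 0.0493
```

```bash
python3 -c "
from g import *
go((.4763,.2406,.03))
f=grab('side');save(f,'s3.png')"
```

```text
pos [0.4738 0.2396 0.1701] psi 5.65 t 22.15
(0.4763, 0.2406, 0.03) total [ 0.1868 -0.0034  0.0009]  3 rows of [ 0.0623 -0.0011  0.0003]
```

View pics/s3.png

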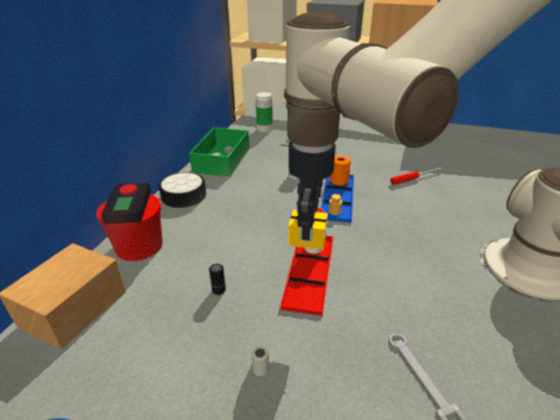

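The carton hangs level in the jaws at (308,230), square to the red tray below it. Lowering now.

step_arm(motion=[[0.05,-0.003,0.001,0,-1],[0.06,0,0,0,-1],[0.06,0,0,0,-1],[0.015,0,0,0,-1],[0,0,0,0,-1]])

```text
time_s: 22.82
position: [0.4769, 0.2412, 0.0325]
tcp_rot: [-1.283, 1.161, 1.283]
ft_force: [-0.8, 0.0, -1.6]
gripper_width: 0.0492
```

step_arm(motion=[[0.003,0,0,0,-1],[0,0,0,0,-1]])

```text
time_s: 23.08
position: [0.4772, 0.2418, 0.0316]
tcp_rot: [-1.283, 1.157, 1.282]
ft_force: [0.2, -0.2, -1.8]
gripper_width: 0.0493
```

step_arm(motion=[[0.004,0,0,0,-1],[0.004,0,0,0,-1],[0.003,0,0,0,-1],[0,0,0,0,-1]])

```text
time_s: 23.58
position: [0.4763, 0.241, 0.0216]
tcp_rot: [-1.283, 1.161, 1.283]
ft_force: [-0.4, 0.5, -2.3]
gripper_width: 0.0493
```

step_arm(motion=[[0.002,0,0,0,-1],[0,0,0,0,-1]])

```text
time_s: 23.82
position: [0.4766, 0.2412, 0.0207]
tcp_rot: [-1.283, 1.159, 1.283]
ft_force: [-0.0, 0.3, -1.2]
gripper_width: 0.0492
```

step_arm(motion=[[0.002,0,0,0,-1],[0,0,0,0,-1]])

```text
time_s: 24.08
position: [0.4766, 0.2412, 0.0205]
tcp_rot: [-1.283, 1.159, 1.283]
ft_force: [-4.1, -1.9, 10.6]
gripper_width: 0.0492
```

Contact. Release, rise, and head for the black socket.

step_arm(motion=[[0,0,0,0,0.5],[0,0,0,0,0.5],[-0.02,0,0,0,0.5],[-0.06,0,0,0,0.5],[-0.06,0,0,0,0.5]])

```text
time_s: 24.7
position: [0.4765, 0.241, 0.1257]
tcp_rot: [-1.283, 1.16, 1.283]
ft_force: [0.8, 0.9, -0.7]
gripper_width: 0.0642
```

step_arm(motion=[[-0.02,-0.06,0.0035,-0.003,0.5],[0,-0.06,0.0035,0,0.5],[0,-0.06,0.0035,0,0.5],[0,-0.058,0.0035,0,0.5],[0,0,0,0,0.5]])

```text
time_s: 25.32
position: [0.6547, 0.2718, 0.1383]
tcp_rot: [-1.296, 1.151, 1.295]
ft_force: [-0.0, -0.8, -0.3]
gripper_width: 0.064
```

```bash
python3 -c "
from g import *
from meas import *
go((.6534,.2692,.018))
f=grab('top');save(f,'t2.png');P=cloud(f);tops(f,P,dict(can=(.493,.078),carton=(.4766,.2412),white=(.6283,-.2662),chrome=(.5065,.4212)))"
```

```text
pos [0.6547 0.2718 0.1383] psi 6.74 t 25.325
(0.6534, 0.2692, 0.018) total [ 0.1604  0.0022 -0.0032]  3 rows of [ 0.0535  0.0007 -0.0011]
can n 212 rect [0.494  0.0774] mean [0.4936 0.0773 0.1073] med z 0.1074
carton n 511 rect [0.4768 0.24  ] mean [0.4776 0.2396 0.0485] med z 0.0485
white n 281 rect [ 0.6285 -0.2662] mean [ 0.6284 -0.2663  0.0731] med z 0.0732
chrome n 95 rect [0.5068 0.4211] mean [0.5064 0.4219 0.0439] med z 0.0438
```

View pics/t2.png

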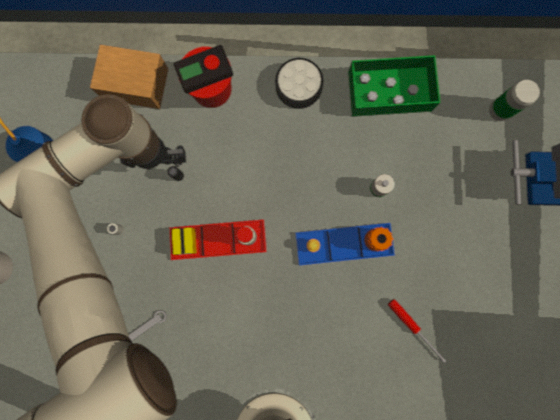

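The view shows the carton at (184,242), the can at (246,236), the plug at (313,246) and the filter at (379,240), all in their compartments. The jaws are over the black socket at (175,173).

step_arm(motion=[[0.04,0.002,-0.003,0,0.5],[0.05,0,0,0,0.5],[0.05,0,0,0,0.5],[0.02,0,0,0,0.5],[0,0,0,0,-1]])

```text
time_s: 26.0
position: [0.6507, 0.2694, 0.0189]
tcp_rot: [-1.297, 1.152, 1.297]
ft_force: [0.5, -0.6, 0.1]
gripper_width: 0.0472
```

step_arm(motion=[[0,0,0,0,-1],[0,0,0,0,-1],[0,0,0,0,-1],[0,0,0,0,-1],[0,0,0,0,-1]])

```text
time_s: 26.62
position: [0.6524, 0.2703, 0.0212]
tcp_rot: [-1.298, 1.147, 1.295]
ft_force: [-1.2, 1.2, 5.8]
gripper_width: 0.0292
```

step_arm(motion=[[-0.05,0,0,0,-1],[-0.06,0,0,0,-1],[-0.06,0,0,0,-1],[-0.06,0,0,0,-1],[0,0,0,0,-1]])

```text
time_s: 27.25
position: [0.6532, 0.2703, 0.1963]
tcp_rot: [-1.297, 1.141, 1.292]
ft_force: [0.1, 0.2, -1.8]
gripper_width: 0.0289
```

```bash
python3 -c "
from g import *
go((.4795,-.1743,.19))"
```

```text
pos [0.6532 0.2703 0.1963] psi 6.85 t 27.25
(0.4795, -0.1743, 0.19) total [ 0.0084  0.3006 -0.561 ]  10 rows of [ 0.0008  0.0301 -0.0561]
```

step_arm(motion=[[0,0.03,-0.056,0,-1],[0,0.03,-0.056,0,-1],[0,0.03,-0.056,0,-1],[0,0.03,-0.056,0,-1],[0,0.03,-0.056,0,-1]])

```text
time_s: 27.88
position: [0.5626, 0.046, 0.1894]
tcp_rot: [-1.295, 1.154, 1.299]
ft_force: [0.0, -0.3, -2.0]
gripper_width: 0.0289
```

step_arm(motion=[[0,0.03,-0.056,0,-1],[0,0.03,-0.056,0,-1],[0,0.03,-0.056,0,-1],[0,0.03,-0.056,0,-1],[0,0.03,-0.056,0,-1]])

```text
time_s: 28.5
position: [0.4759, -0.1754, 0.1897]
tcp_rot: [-1.294, 1.152, 1.299]
ft_force: [0.4, -0.4, -2.0]
gripper_width: 0.0292
```

step_arm(motion=[[0,0,0,0,-1],[0,0,0,0,-1]])

```text
time_s: 28.75
position: [0.4772, -0.1743, 0.1903]
tcp_rot: [-1.294, 1.152, 1.298]
ft_force: [0.6, 0.6, -2.0]
gripper_width: 0.0291
```

```bash
python3 -c "
from g import *
go((.4805,-.1743,.03))"
```

```text
pos [ 0.4772 -0.1743  0.1903] psi 6.78 t 28.75
(0.4805, -0.1743, 0.03) total [ 0.2137 -0.0044 -0.0006]  4 rows of [ 0.0534 -0.0011 -0.0001]
```

step_arm(motion=[[0.05,-0.003,0,0,-1],[0.055,0,0,0,-1],[0.055,0,0,0,-1],[0.05,0,0,0,-1],[0,0,0,0,-1]])

```text
time_s: 29.38
position: [0.478, -0.1729, 0.0311]
tcp_rot: [-1.293, 1.155, 1.304]
ft_force: [1.1, 0.8, -2.0]
gripper_width: 0.0286
```

step_arm(motion=[[0.004,0,0,0,-1],[0,0,0,0,-1]])

```text
time_s: 29.62
position: [0.4815, -0.1738, 0.0323]
tcp_rot: [-1.299, 1.148, 1.295]
ft_force: [-0.3, 0.8, -1.3]
gripper_width: 0.0293
```

step_arm(motion=[[0.005,0,0,0,-1],[0.003,0,0,0,-1],[0,0,0,0,-1]])

```text
time_s: 30.0
position: [0.4804, -0.1741, 0.0251]
tcp_rot: [-1.297, 1.15, 1.296]
ft_force: [-0.4, 0.5, -0.1]
gripper_width: 0.0291
```

step_arm(motion=[[0.002,0,0,0,-1],[0,0,0,0,-1]])

```text
time_s: 30.25
position: [0.4805, -0.1741, 0.0251]
tcp_rot: [-1.298, 1.15, 1.296]
ft_force: [-3.0, 2.5, 11.7]
gripper_width: 0.0291
```

Contact. Release to about 45 mm, rise, and back away to clear the view.

step_arm(motion=[[0,0,0,0,0.05],[0,0,0,0,0.05],[-0.02,0,0,0,0.05],[-0.06,0,0,0,0.05],[-0.06,0,0,0,0.05]])

```text
time_s: 30.88
position: [0.4801, -0.1741, 0.1302]
tcp_rot: [-1.297, 1.151, 1.297]
ft_force: [-0.7, 0.4, -0.8]
gripper_width: 0.0448
```

step_arm(motion=[[-0.06,0,0,0,0.05],[-0.04,0,-0.03,0,0.05],[0,0,-0.06,0,0.05],[0,0,-0.06,0,0.05],[0,0,-0.06,0,0.05]])

```text
time_s: 31.5
position: [0.499, -0.3318, 0.2047]
tcp_rot: [-1.298, 1.15, 1.296]
ft_force: [0.7, 0.9, 1.2]
gripper_width: 0.0448
```

step_arm(motion=[[0,0,-0.06,0,0.05],[0,0,-0.06,0,0.05],[0,0,-0.06,0,0.05],[0,0,0,0,0.05],[0,0,0,0,0.05]])

```text
time_s: 32.12
position: [0.5147, -0.4641, 0.2036]
tcp_rot: [-1.296, 1.15, 1.297]
ft_force: [1.1, 0.4, 0.2]
gripper_width: 0.0448
```

```bash
python3 -c "
from g import *
from meas import *
f=grab('top');P=cloud(f)
cv2.imwrite('pics/t3.png',cv2.resize(f['color'][130:280,90:490,::-1],None,fx=2,fy=2))
tops(f,P,dict(oil=(.491,-.256),black=(.4805,-.1741),plug=(.473,-.092),can=(.493,.078),carton=(.4766,.2412),white=(.6283,-.2662),chrome=(.5065,.4212)))
s=grab('side');save(s,'s4.png')
print(ctrl.state()['position'],ctrl.state()['time_s'])"
```

```text
oil n 423 rect [ 0.4911 -0.2561] mean [ 0.4907 -0.2557  0.0797] med z 0.0798
black n 114 rect [ 0.4835 -0.1739] mean [ 0.4827 -0.1736  0.065 ] med z 0.0651
plug n 73 rect [ 0.4751 -0.0914] mean [ 0.4734 -0.092   0.0499] med z 0.0504
can n 211 rect [0.494  0.0774] mean [0.4935 0.0773 0.1069] med z 0.107
carton n 512 rect [0.4768 0.24  ] mean [0.4776 0.2396 0.0482] med z 0.0484
white n 282 rect [ 0.6278 -0.2668] mean [ 0.6285 -0.2661  0.0731] med z 0.0731
chrome n 95 rect [0.5068 0.4211] mean [0.5064 0.422  0.0438] med z 0.044
[ 0.5150736  -0.46339384  0.20410489] 32.225
```

View pics/t3.png

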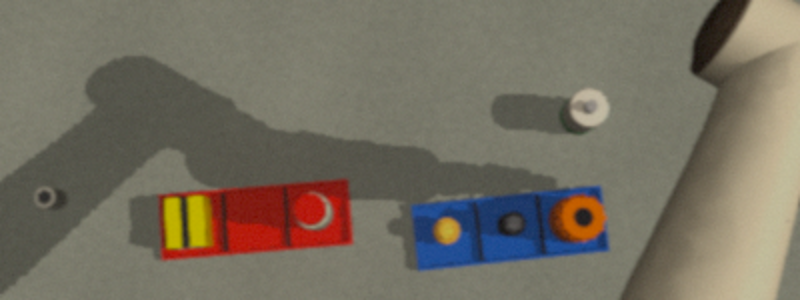

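View pics/s4.png

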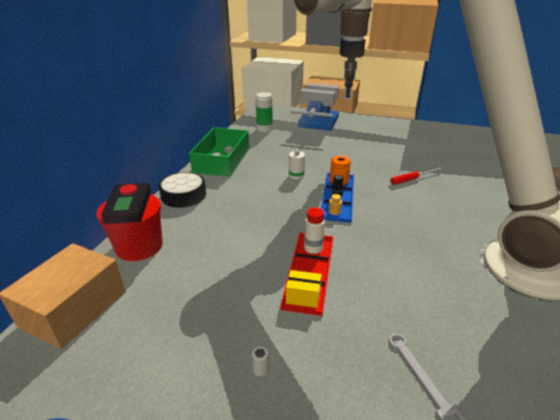

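Both views show every part upright in its own compartment. In the enlarged top view they are at: carton (188,222), can (314,210), plug (446,230), black socket (512,223), filter (579,217). The white filter and silver socket have not moved, and the gripper is clear.

```bash
python3 -c "
from cell import ctrl
print(ctrl.close_job())"
```

```text
the job is handed in; nothing more can be done
None
```

Both kits are made up and the job is handed in, at about 32 s on the robot's clock. `close_job` reports no verdict, so the result rests on my own checks.

- **Blue tray:** the oil filter, black socket and drain plug stand in the −y, middle and +y compartments.
- **Red tray:** the spray can is in the −y compartment and the carton in the +y one. The middle compartment is empty.
- **Height and upright:** each part's top read 3.5 to 4.3 mm higher than on the bench, which matches the 4 mm tray floor. All five look upright in both last views; I did not measure tilt as a number.
- **Parts left alone:** the white filter and silver socket read within about 1 mm of where they started.
- **Forces:** the readings at the end of each move stayed under about 13 N.
- **Disagreements:** the top camera's absolute heights read about 1 to 2.5 mm low throughout. The side camera put object tops 4 to 12 mm further toward +y, probably because it also caught their near walls. I relied on the top view, and the robot's own positions at each release agreed with it to about 3 mm.

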